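# Open the child-resistant solvent can

### The arm

A 6-joint arm with a two-finger parallel gripper is mounted at the origin on a cart in front of the work surface, level with it; the furniture and walls round the work are solid. World frame = base frame: x ahead of the robot, y to its left, z up, the work surface at z = 0. Lengths are in m, angles in rad, forces in N, time in s.
With the tool pointing down it reaches from about 0.25 to 0.775 m from the base axis. Payload 4 kg.
Tool frame: the origin (TCP) lies at the centre of the arm's flange, where the gripper is bolted on; the fingertips stand 199 mm ahead of it and the grasp point (between the pads) lies 180 mm ahead of it (robot.tcp_to_tips is the z of the fingertips in the tool frame, in m); z points along the fingers, y is the line along which they close (so a half turn about z gives the same grasp; the last joint's range is limited). The gripper opens to 94 mm and grips with 3 to 60 N. Pads are 16 mm wide; open, the fingers measure 119 mm over their backs; the gripper's body (75 mm by 177 mm) begins 78 mm behind the grasp point.
Start: joints at [-1.296, 0.087, 1.371, -0, 1.684, -0.103], TCP at [0.203, -0.511, 0.405] pointing down, gripper open.
Joint ranges: [-3.1, 3.1], [-0.76, 2.03], [0.27, 2.55], [-1.08, 4.22], [0.17, 2.65], [-2.57, 2.57]. Speed limits (rad/s): [2.79, 2.79, 3.14, 3.14, 3.14, 3.14].

### API

Orientations are given as [roll, pitch, yaw] about the fixed x, y, z axes, in that order (R = Rz(yaw) Ry(pitch) Rx(roll)).
In Python, from bench import robot gives the robot as it stands.
- The arm moves only by the tool play_rows, never from a script. Its arguments are lists of equal length, an entry for each row: "translation": the shift along the tool's x, y, z scaled (see below), a list of three; "twist": the turn, a rotation vector about the tool's x, y, z scaled (see below), a list of three; "gripper": the opening, from -1 (shut) to 1 (fully open). A call has 1 to 8 rows; each row shifts and turns the commanded pose from where the row before left it, along the tool's axes as they then stand; what a row does not reach is not made up. The controller multiplies each number of a shift by 0.04 m and each number of a turn by 0.1 rad. A row lasts 1/10 s, in which the tool goes at most 50 mm and 8.59 degrees, less where a joint would pass 70% of its speed; a pose out of reach is approached as far as the arm can. A call with a number of a shift or a turn outside -1 to 1 is refused whole. A call with a gripper value outside its range is refused whole. The fingers move at their own pace and stop on an object; the grip force is fixed at half the most. Time passes only in rows, so rows that do not move let the fingers close. It gives the time, the measured TCP pose, the force, the opening and the grip force at its end, in the units of the state.
- robot.get_obs(): the state, without advancing time (a new reading comes with each control period).
- robot.snapshot(name): name is "side" or "top"; returns the picture (420x560x3 uint8, red, green, blue); there is no depth.
- robot.camera_model(name): a dict with "camera_matrix" (3x3 intrinsics, pixels), "k1" (the pictures are not rectified: a ray, as slopes to the right and down, at radius r is drawn at 1 + k1 r^2 times it, then the intrinsics apply), "rvec" (rotation vector, rad) and "tvec" (3), from world to camera coordinates, as OpenCV has them. Camera axes: x right, y down, z forward; pixel columns grow to the right and rows downward; lengths in m; the calibration is good to about 2 mm. A picture is of the moment at which its call begins. camera_model takes no time and is no camera call.
- robot.close_job(): hands the job in; it is judged then, once.
Trained networks look in the newest picture that a camera, given by its name, has taken for a name from the list of things; names that differ only in an ending like _2 or _b are one class to them, and where a whole thing is asked for, a point or a joint stands for the part that bears it (a point fixed in the world has none). Each returns a list of dicts, best first, with "score" (0 to 1); they miss things now and then, are a little off and sometimes report something else, mostly with a low value. They report only what shows in the picture. A call takes as long as a camera call. They do not tell look-alikes from the thing itself.
- robot.recognise(name, camera): "centre" ([x, y, z] in m, in world coordinates, good to about 4 mm: the middle of the surface that is visible of it).
- robot.spot_point(name, camera): "centre" ([x, y, z] in m, in world coordinates, good to about 4 mm: a listed point, or the origin of a listed thing).
The state is a dict: "time": time; "joint_positions": joint angles; "qvel": joint speeds; "joint_torque": joint torques, N m; "tool_pos": TCP position; "ee_rot": TCP orientation; "wrist_force": force on the tool from outside, world axes, zero at the start; "wrist_torque": the same for the moment, N m; "width": finger opening in m; "finger_force": force on a finger pad.
Only numpy, scipy, OpenCV 4.12 (cv2) and the standard library are available. Lean on these libraries where they do the work, as an engineer would, in place of code of your own. Each camera call takes 0.05 s, during which the arm holds its last target. There are 200 camera calls.

### The job

Open the solvent can that is strapped to its board: push the cap straight down, past its springiness until it bottoms firmly, and while keeping it down turn it counter-clockwise (seen from above) until you feel it come up against its end stop, less than a quarter turn; then lift it off. Set the cap down gently, right way up, on the floor of the steel parts tray. Do not force, wrench or ram the cap, since the thin can dents, and leave the other things where they are.

Things in the scene. Friction and masses are not known exactly. Their poses are not given: they have to be found in the camera images.
- can: Bare metal solvent can, 74 (its x) x 112 (its y) x 130 mm high, blank paper label, strapped between cleats on a plywood board 120 x 170 x 12 mm screwed to the bench; it cannot move. Origin: centre of the board's underside, on the bench; z up. The cap and neck stand on its z axis. The can dents when the cap bears on it with more than 50 N in all: press with 16 to 20 N.
- cap_center (a point): Black knurled round cap on the can: a cup open below, 53 mm across, 34 mm high, about 50 g. Point: on its axis, half-way up. z: its own up; x: along the moulded bar on its top, at the start along the can's x. At the start its rim is 14 mm above the can's flat top (cap from 156 to 190 mm above the bench). It has about 1 mm of play sideways on the neck.
- neck (a point): Centre of the can's flat top, at the neck's foot, 142 mm above the bench. Neck and sprung plug rise 46 mm above it, so lift the freed cap 45 mm before moving sideways. Two tabs in the cap hook under lips of the neck; a tooth beside each tab blocks turning until the cap is pressed 2.5 to 8.5 mm down: the depth differs from can to can and cannot be seen; a rigid stop is 2 mm deeper.
- cap_top (a point): Middle of the cap's top. Pushing down takes 5 N to start, 1 N more per mm (9.5 to 15.5 N at the stop). Turned counter-clockwise seen from above while at the stop, the tabs meet an end wall after 48 to 84 degrees (differs, unseen) and can leave the lips only in the last 10 degrees before it. Turning takes under 0.15 Nm; at the wall it climbs: halt 0.1 to 0.2 Nm up, lift. Clockwise is blocked.
- tray_in (a point): Shallow open steel tray, 150 (its x) x 200 (its y) mm outside, rim 14 mm above the bench, walls 2.5 mm, fixed to the bench. The point is the centre of its inner floor, 2.5 mm above the bench; z up. A nut and a bolt lie in its +y end (beyond y = +40 mm); the rest is empty.
- nut: Grey steel hexagon nut, 28 x 24 x 13 mm, loose in the tray; origin: centre of its underside. Leave alone.
- bolt: Grey steel bolt, 82 mm long, 21 mm head, loose in the tray; origin: centre of its underside. Leave alone.
- wrench: Small spanner, 134 x 25 x 5 mm, loose, flat on the bench between the can and the tray; origin: centre of its underside. Leave alone.
Mind the look-alikes: they are no part of the job. Of the things shaped like the part that bears cap_center, the black one is meant.

How it is judged:
On the way, in this order (a step that is already met when the one before it is completed fails the run):
1. the cap has been turned at least 34 degrees out of its catch while still down on the neck (angle between the x axis of cap_center and the x axis of can, either way round above 0.6 rad and horizontal distance between cap_center and can below 0.006 m and z of cap_center in the frame of can below 0.178 m), for 0.1 s.
2. the cap has been lifted clear of the neck (distance between cap_center and can above 0.205 m).
At the end, for the whole second after the job is handed in: The cap stands right way up (within 0.1 rad), at rest, with its whole rim on the tray's floor (its middle within 50 mm of the tray's middle along the tray's x and 75 mm along its y), released (x of cap_center in the frame of tray_in between -0.05 and 0.05 m and y of cap_center in the frame of tray_in between -0.075 and 0.075 m and z of cap_center in the frame of tray_in between 0.014 and 0.02 m and angle between cap_center's own z axis and vertical below 0.1 rad and linear speed of cap below 0.02 m/s); the robot touches nothing.
It fails at once if the cap bears on the can with more than 50 N (the can dents) (contact force between cap and can above 50 N).
It fails at once if the robot itself bears on the can with more than 15 N (contact force between the arm and can above 15 N).
It fails at once if the cap falls or is slammed into the tray (faster than 0.5 m/s within 35 mm of its floor) (linear speed of cap above 0.5 m/s and z of cap_center in the frame of tray_in below 0.052 m and horizontal distance between cap_center and tray_in below 0.12 m).
It fails at once if the nut, the bolt or the spanner is moved by more than 20 mm (distance of any of nut, bolt, wrench from where it was at the start of the episode above 0.02 m).
It also fails if it takes over 72 s, if anything falls off the work surface, if the arm or the gripper's body presses on something with over 40 N, if the wrist force passes 120 N, or if a joint passes its speed limit or range.

## Working session

There is one attempt and no reset: what is moved stays moved. The work goes in short steps, Python scripts to look and compute and a tool call to move; the robot and the scene stay as the last step left them, time stands still between calls to the robot, and variables do not carry over. Pictures are saved under pics/ and viewed, at most 10 in all, crops included, and the job is handed in when it is done.

Besides the shell and the picture viewer there is one more tool, called after "Call:" as name(argument=value, ...) on one line, values as JSON. play_rows: Moves the arm, as the interface text tells. Its arguments: {"type":"object","properties":{"translation":{"type":"array","items":{"type":"array","items":{"type":"number","minimum":-1,"maximum":1}}},"twist":{"type":"array","items":{"type":"array","items":{"type":"number","minimum":-1,"maximum":1}}},"gripper":{"type":"array","items":{"type":"number"}}},"required":["translation","twist","gripper"]}

```bash
mkdir -p pics
python3 - <<'E'
from bench import robot
import cv2
for c in ("top","side"):
    cv2.imwrite(f"pics/{c}0.png",robot.snapshot(c)[:,:,::-1])
    for n in ("cap_center","cap_top","can","neck","tray_in","nut","bolt","wrench"):
        print(c,n,[(d["centre"],round(d["score"],2)) for d in robot.spot_point(n,c)])
o=robot.get_obs();print(o)
E
```

```text
top cap_center [([0.4714, -0.2473, 0.1749], 0.93), ([0.5084, -0.0562, 0.017], 0.74), ([0.6359, -0.2238, 0.0204], 0.69), ([0.4254, -0.0678, 0.0162], 0.58)]
top cap_top [([0.4712, -0.2451, 0.1895], 0.91), ([0.5158, -0.0623, 0.0313], 0.78), ([0.4259, -0.0654, 0.0376], 0.55), ([0.638, -0.2195, 0.0326], 0.53), ([0.4743, 0.3471, 0.0009], 0.4), ([0.4731, -0.247, 0.1412], 0.38)]
top can [([0.476, -0.2419, 0.0032], 0.71)]
top neck [([0.4747, -0.2475, 0.1403], 0.93)]
top tray_in [([0.4676, 0.2581, 0.0031], 0.83)]
top nut [([0.5187, 0.3124, 0.0011], 0.39)]
top bolt [([0.4735, 0.3483, 0.0005], 0.66)]
top wrench [([0.4196, 0.0045, 0.0012], 0.78)]
side cap_center [([0.5133, -0.0556, 0.0169], 0.78), ([0.6311, -0.224, 0.0191], 0.66), ([0.4746, -0.2456, -0.0005], 0.64), ([0.4727, -0.2469, 0.1764], 0.62), ([0.423, -0.07, 0.0136], 0.56)]
side cap_top [([0.5159, -0.0629, 0.0393], 0.87), ([0.6354, -0.2194, 0.0377], 0.75), ([0.4299, -0.0654, 0.0313], 0.66), ([0.4762, -0.2478, 0.1862], 0.61)]
side can [([0.4742, -0.2427, -0.0024], 0.65)]
side neck [([0.4771, -0.2486, 0.1423], 0.71)]
side tray_in [([0.4759,
[... 219 characters left out ...]
], 0.75)]
{'time': 0.9, 'joint_positions': array([-1.29608584e+00,  8.71606022e-02,  1.37070026e+00, -7.55690624e-06,
        1.68364096e+00, -1.03125231e-01]), 'qvel': array([ 0.00072219, -0.00107208, -0.00215667,  0.00043517, -0.00063671,
       -0.00066695]), 'joint_torque': array([ 1.36403512e-03, -3.40031648e+01, -3.02601600e+01,  7.19345198e-02,
        2.35120277e-02, -2.57948265e-06]), 'tool_pos': array([ 0.20287769, -0.51119753,  0.4047273 ]), 'ee_rot': array([3.14150308e+00, 1.68193337e-05, 3.77834863e-01]), 'wrist_force': array([-0.03448737,  0.24730086, -1.00480952]), 'wrist_torque': array([ 0.01450547,  0.00557311, -0.04642833]), 'finger_force': 0.0, 'width': 0.0938624024192272}
```

View pics/top0.png

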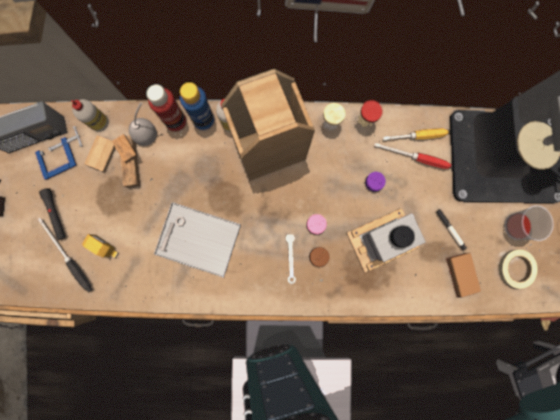

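View pics/side0.png

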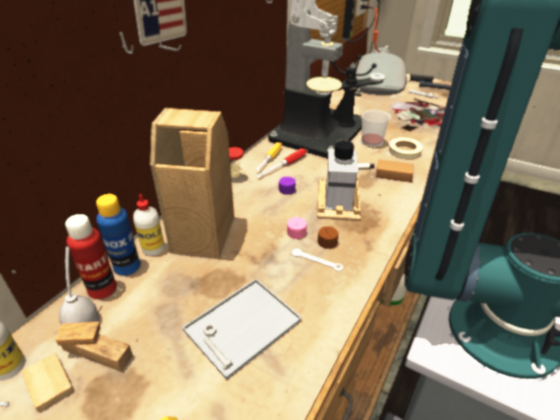

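The black cap stands on the can at top-view pixel (402,237). The tray is around (198,240), with the nut and bolt at its left end, and the spanner is at (291,258). Next I'll refine with enlarged crops.

```bash
cat > h.py <<'E'
import numpy as np, cv2
from bench import robot
def ray(c,uv):
    m=robot.camera_model(c);K=np.array(m["camera_matrix"]);k=m["k1"]
    D=np.array([k,0,0,0,0.]);p=cv2.undistortPoints(np.array([[uv]],float),K,D)[0,0]
    R=cv2.Rodrigues(np.array(m["rvec"],float))[0];t=np.array(m["tvec"],float).ravel()
    return -R.T@t, R.T@np.array([p[0],p[1],1])
def at_z(c,uv,z):
    o,d=ray(c,uv);return o+d*(z-o[2])/d[2]
def proj(c,X):
    m=robot.camera_model(c)
    return cv2.projectPoints(np.array(X,float).reshape(-1,1,3),np.array(m["rvec"],float),np.array(m["tvec"],float),np.array(m["camera_matrix"]),np.array([m["k1"],0,0,0,0.]))[0][:,0]
E
python3 - <<'E'
from h import *
im=cv2.imread("pics/top0.png")
a=cv2.resize(im[195:285,340:440],None,fx=5,fy=5,interpolation=cv2.INTER_CUBIC)[:,:400]
a=cv2.resize(im[200:280,345:430],(400,376),interpolation=cv2.INTER_CUBIC)
b=cv2.resize(im[200:280,150:245],(400,337),interpolation=cv2.INTER_CUBIC)
h=np.zeros((376,800,3),np.uint8);h[:,:400]=a;h[:337,400:]=b
cv2.imwrite("pics/crop0.png",h)
for uv,z in (((402,237),.19),((173,204),.014),((240,226),.014),((222,275),.014),((155,252),.014)): print(uv,at_z("top",uv,z).round(4))
print("side cap",at_z("side",(344,148),.19).round(4))
E
```

```text
(402, 237) [ 0.4722 -0.2421  0.19  ]
(173, 204) [0.5632 0.3293 0.014 ]
(240, 226) [0.5059 0.1437 0.014 ]
(222, 275) [0.3736 0.189  0.014 ]
(155, 252) [0.4314 0.3733 0.014 ]
side cap [ 0.466 -0.225  0.19 ]
```

View pics/crop0.png

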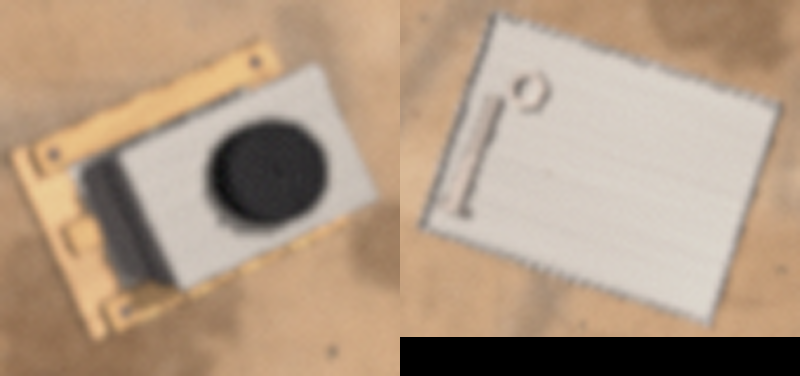

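The left crop shows the can yawed about 25° with the black cap centred near full-image pixel (402,237). The right crop shows the tray empty apart from the nut and bolt at its left end. I'll fit the cap outline in both views.

Run:
```python
from h import *
from scipy.optimize import least_squares
t=np.linspace(0,2*np.pi,60)
def hull(c,x,y,z0=.156,z1=.190):
    P=[[x+.0265*np.cos(a),y+.0265*np.sin(a),z] for z in(z0,z1) for a in t]
    return cv2.convexHull(proj(c,P).astype(np.float32))
def cen(p):
    m=cv2.moments(p);return np.array([m["m10"]/m["m00"],m["m01"]/m["m00"]]),m["m00"]
obs={}
for c,(u,v) in (("top",(402,237)),("side",(344,150))):
    im=cv2.imread(f"pics/{c}0.png");mask=(im.max(2)<62).astype(np.uint8)
    n,l,s,ce=cv2.connectedComponentsWithStats(mask);k=l[v,u];print(c,s[k],ce[k]);obs[c]=ce[k]
    print(" model",cen(hull(c,.472,-.246)))
for cs in (["top"],["side"],["top","side"]):
    r=least_squares(lambda p:np.concatenate([cen(hull(c,*p))[0]-obs[c] for c in cs]),[.472,-.246],diff_step=1e-3);print(cs,r.x.round(4),r.fun.round(2))
```

```text
top [390 227  24  20 380] [401.27368421 236.52368421]
 model (array([401.60095415, 237.4724827 ]), 499.9765934306197)
side [334 126  27  34 343] [344.4664723  147.75218659]
 model (array([344.42986544, 149.76053361]), 375.4187719451729)
['top'] [ 0.4742 -0.2453] [-0. -0.]
['side'] [ 0.4762 -0.2562] [-0.  0.]
['top', 'side'] [ 0.474  -0.2472] [ 0.82  0.08 -0.56  1.63]
```

Call:
play_rows(translation=[[0.3, -0.13, 0], [0.8, -0.34, 0], [1, -0.42, 0], [1, -0.42, 0], [1, -0.42, 0], [1, -0.42, 0], [1, -0.42, 0], [1, -0.42, 0]], twist=[[0, 0, 0], [0, 0, 0], [0, 0, 0], [0, 0, 0], [0, 0, 0], [0, 0, 0], [0, 0, 0], [0, 0, 0]], gripper=[1, 1, 1, 1, 1, 1, 1, 1])

```text
time: 1.7
tool_pos: [0.4239, -0.2929, 0.4049]
ee_rot: [3.141, -0.001, 0.378]
wrist_force: [-0.1, -0.7, 0.1]
width: 0.0942
finger_force: 0.0
```

Call:
play_rows(translation=[[1, -0.42, 0], [0.5, -0.25, 0], [0.13, -0.0, 0], [0, 0, 0], [0, 0, 0]], twist=[[0, 0, 0], [0, 0, 0], [0, 0, 0], [0, 0, 0], [0, 0, 0]], gripper=[1, 1, 1, 1, 1])

```text
time: 2.2
tool_pos: [0.4729, -0.2469, 0.4047]
ee_rot: [3.141, 0.001, 0.377]
wrist_force: [-0.3, -0.3, -0.2]
width: 0.0939
finger_force: 0.0
```

Call:
play_rows(translation=[[0, 0, 0.2], [0, 0, 0.3], [0, 0, 0.3], [0, 0, 0.25], [0, 0, 0.15], [0, 0, 0], [0, 0, 0]], twist=[[0, 0, 0], [0, 0, 0], [0, 0, 0], [0, 0, 0], [0, 0, 0], [0, 0, 0], [0, 0, 0]], gripper=[1, 1, 1, 1, 1, 1, 1])

```text
time: 2.9
tool_pos: [0.4735, -0.2464, 0.3567]
ee_rot: [3.142, 0.0, 0.378]
wrist_force: [0.8, 0.7, -0.3]
width: 0.0939
finger_force: 0.0
```

Run:
```python
from h import *
h=np.zeros((400,800,3),np.uint8)
a=robot.snapshot("top")[:,:,::-1];b=robot.snapshot("side")[:,:,::-1]
h[:,:400]=cv2.resize(a[197:277,362:442],(400,400));h[:,400:]=cv2.resize(b[90:190,294:394],(400,400))
cv2.imwrite("pics/g1.png",h); o=robot.get_obs();print(o["tool_pos"],o["wrist_force"],o["wrist_torque"],o["joint_positions"])
```

```text
[ 0.47361606 -0.24639053  0.3573935 ] [ 0.62717078 -0.13728983 -0.31890657] [ 0.02231307 -0.00615232 -0.02472039] [-5.85906027e-01  6.49594814e-02  1.48810978e+00 -4.79641119e-05
  1.58712157e+00  6.07027630e-01]
```

View pics/g1.png

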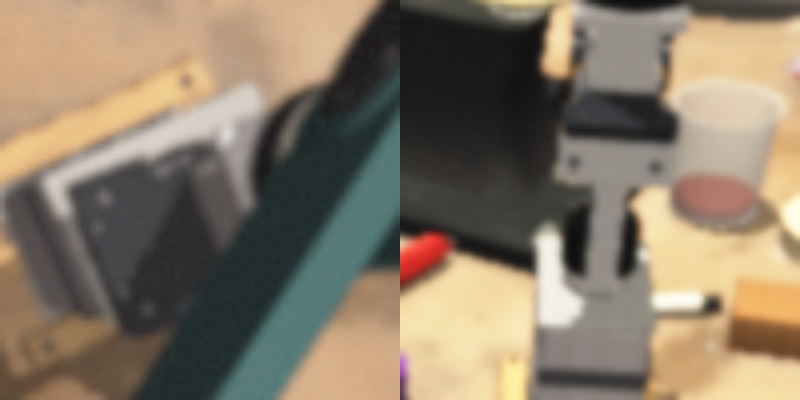

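The side view (right half) shows the near finger centred on the black cap, with the fingertip just above the can top. Next I close the gripper.

Call:
play_rows(translation=[[0, 0, 0], [0, 0, 0], [0, 0, 0], [0, 0, 0], [0, 0, 0], [0, 0, 0]], twist=[[0, 0, 0], [0, 0, 0], [0, 0, 0], [0, 0, 0], [0, 0, 0], [0, 0, 0]], gripper=[0.4, 0.3, 0.2, 0.1, -0.2, -1])

```text
time: 3.6
tool_pos: [0.4735, -0.2465, 0.3567]
ee_rot: [3.141, -0.0, 0.378]
wrist_force: [0.8, -1.5, 0.0]
width: 0.0519
finger_force: 30.0
```

Call:
play_rows(translation=[[0, 0, 0], [0, 0, 0], [0, 0, 0], [0, 0, 0]], twist=[[0, 0, 0], [0, 0, 0], [0, 0, 0], [0, 0, 0]], gripper=[-1, -1, -1, -1])

```text
time: 4.0
tool_pos: [0.4735, -0.2465, 0.3567]
ee_rot: [3.141, -0.0, 0.378]
wrist_force: [0.6, -2.5, -0.8]
width: 0.0517
finger_force: 30.0
```

Call:
play_rows(translation=[[0, 0, 0.025], [0, 0, 0.025], [0, 0, 0.025], [0, 0, 0]], twist=[[0, 0, 0], [0, 0, 0], [0, 0, 0], [0, 0, 0]], gripper=[-1, -1, -1, -1])

```text
time: 4.4
tool_pos: [0.4734, -0.2464, 0.3549]
ee_rot: [3.14, -0.001, 0.378]
wrist_force: [-1.7, -0.5, 7.0]
width: 0.0516
finger_force: 30.0
```

Call:
play_rows(translation=[[0, 0, 0.025], [0, 0, 0.025], [0, 0, 0]], twist=[[0, 0, 0], [0, 0, 0], [0, 0, 0]], gripper=[-1, -1, -1])

```text
time: 4.7
tool_pos: [0.4733, -0.2463, 0.3533]
ee_rot: [3.14, -0.001, 0.378]
wrist_force: [-3.3, -0.1, 6.9]
width: 0.0522
finger_force: 30.0
```

Call:
play_rows(translation=[[0, 0, 0.025], [0, 0, 0.025], [0, 0, 0]], twist=[[0, 0, 0], [0, 0, 0], [0, 0, 0]], gripper=[-1, -1, -1])

```text
time: 5.0
tool_pos: [0.4733, -0.2463, 0.3518]
ee_rot: [3.14, -0.001, 0.378]
wrist_force: [-2.5, 0.8, 8.6]
width: 0.0521
finger_force: 30.0
```

Call:
play_rows(translation=[[0, 0, 0.025], [0, 0, 0.025], [0, 0, 0]], twist=[[0, 0, 0], [0, 0, 0], [0, 0, 0]], gripper=[-1, -1, -1])

```text
time: 5.3
tool_pos: [0.4733, -0.2463, 0.3503]
ee_rot: [3.139, -0.001, 0.378]
wrist_force: [-3.5, 0.7, 10.5]
width: 0.0521
finger_force: 30.0
```

Call:
play_rows(translation=[[0, 0, 0.025], [0, 0, 0], [0, 0, 0]], twist=[[0, 0, 0], [0, 0, 0], [0, 0, 0]], gripper=[-1, -1, -1])

```text
time: 5.6
tool_pos: [0.4732, -0.2463, 0.3496]
ee_rot: [3.139, -0.001, 0.378]
wrist_force: [-5.1, 1.6, 10.8]
width: 0.0518
finger_force: 30.0
```

Call:
play_rows(translation=[[0, 0, 0.025], [0, 0, 0], [0, 0, 0]], twist=[[0, 0, 0], [0, 0, 0], [0, 0, 0]], gripper=[-1, -1, -1])

```text
time: 5.9
tool_pos: [0.4732, -0.2462, 0.3489]
ee_rot: [3.139, -0.001, 0.378]
wrist_force: [-4.5, 0.8, 12.3]
width: 0.052
finger_force: 30.0
```

Call:
play_rows(translation=[[0, 0, 0.025], [0, 0, 0], [0, 0, 0]], twist=[[0, 0, 0], [0, 0, 0], [0, 0, 0]], gripper=[-1, -1, -1])

```text
time: 6.2
tool_pos: [0.4732, -0.2462, 0.3481]
ee_rot: [3.139, -0.001, 0.378]
wrist_force: [-3.7, 0.5, 13.4]
width: 0.0518
finger_force: 30.0
```

Call:
play_rows(translation=[[0, 0, 0.025], [0, 0, 0], [0, 0, 0]], twist=[[0, 0, 0], [0, 0, 0], [0, 0, 0]], gripper=[-1, -1, -1])

```text
time: 6.5
tool_pos: [0.4732, -0.2462, 0.3479]
ee_rot: [3.138, -0.002, 0.378]
wrist_force: [-4.3, 2.3, 15.0]
width: 0.0519
finger_force: 30.0
```

Call:
play_rows(translation=[[0, 0, 0.025], [0, 0, 0], [0, 0, 0]], twist=[[0, 0, 0], [0, 0, 0], [0, 0, 0]], gripper=[-1, -1, -1])

```text
time: 6.8
tool_pos: [0.4731, -0.2461, 0.3478]
ee_rot: [3.138, -0.002, 0.378]
wrist_force: [-6.5, 2.2, 17.8]
width: 0.0516
finger_force: 30.0
```

Call:
play_rows(translation=[[-0.018, -0.02, 0], [0, 0, 0], [0, 0, 0], [0, 0, 0]], twist=[[0, 0, 0], [0, 0, 0], [0, 0, -0.5], [0, 0, -0.5]], gripper=[-1, -1, -1, -1])

```text
time: 7.2
tool_pos: [0.473, -0.246, 0.3478]
ee_rot: [3.134, -0.004, 0.48]
wrist_force: [-1.6, 1.0, 14.9]
width: 0.0518
finger_force: 30.0
```

```bash
cat > o.py <<'E'
from h import *
o=robot.get_obs()
for k in("time","tool_pos","ee_rot","wrist_force","wrist_torque","width"):print(k,np.round(o[k],4))
print("q6",o["joint_positions"][5].round(3))
E
python3 o.py
```

```text
time 7.2
tool_pos [ 0.473  -0.246   0.3478]
ee_rot [ 3.1344 -0.0042  0.4798]
wrist_force [-1.6366  0.9573 14.928 ]
wrist_torque [ 0.1171  0.323  -0.0272]
width 0.0518
q6 0.505
```

Call:
play_rows(translation=[[0, 0, 0.015], [0, 0, 0], [0, 0, 0], [0, 0, 0]], twist=[[0, 0, -0.5], [0, 0, -0.5], [0, 0, -0.5], [0, 0, -0.5]], gripper=[-1, -1, -1, -1])

```text
time: 7.6
tool_pos: [0.4733, -0.2461, 0.3478]
ee_rot: [3.132, -0.004, 0.68]
wrist_force: [-1.0, 0.6, 16.4]
width: 0.0518
finger_force: 30.0
```

```bash
python3 o.py
```

```text
time 7.6
tool_pos [ 0.4733 -0.2461  0.3478]
ee_rot [ 3.132  -0.0037  0.6798]
wrist_force [-1.0145  0.6296 16.4143]
wrist_torque [ 0.1923  0.1502 -0.0582]
width 0.0518
q6 0.305
```

Call:
play_rows(translation=[[0, 0, 0.01], [0, 0, 0], [0, 0, 0], [0, 0, 0], [0, 0, 0], [0, 0, 0], [0, 0, 0], [0, 0, 0]], twist=[[0, 0, -0.5], [0, 0, -0.5], [0, 0, -0.5], [0, 0, -0.5], [0, 0, -0.5], [0, 0, -0.5], [0, 0, -0.5], [0, 0, -0.5]], gripper=[-1, -1, -1, -1, -1, -1, -1, -1])

```text
time: 8.4
tool_pos: [0.4735, -0.2462, 0.3478]
ee_rot: [3.13, 0.0, 1.08]
wrist_force: [0.4, 0.2, 17.2]
width: 0.0519
finger_force: 30.0
```

```bash
python3 o.py
```

```text
time 8.4
tool_pos [ 0.4735 -0.2462  0.3478]
ee_rot [3.1302e+00 2.0000e-04 1.0799e+00]
wrist_force [ 0.3801  0.1797 17.1985]
wrist_torque [ 0.1578  0.1507 -0.066 ]
width 0.0519
q6 -0.095
```

Call:
play_rows(translation=[[0, 0, 0], [0, 0, 0], [0, 0, 0], [0, 0, 0]], twist=[[0, 0, -0.4], [0, 0, -0.4], [0, 0, -0.4], [0, 0, 0]], gripper=[-1, -1, -1, -1])

```text
time: 8.8
tool_pos: [0.4735, -0.2462, 0.3478]
ee_rot: [3.13, 0.002, 1.199]
wrist_force: [0.4, 0.1, 17.2]
width: 0.052
finger_force: 30.0
```

```bash
python3 o.py
```

```text
time 8.8
tool_pos [ 0.4735 -0.2462  0.3478]
ee_rot [3.1301e+00 1.6000e-03 1.1986e+00]
wrist_force [ 0.3614  0.0664 17.198 ]
wrist_torque [0.118  0.0273 0.0294]
width 0.052
q6 -0.214
```

Call:
play_rows(translation=[[0, 0, 0], [0, 0, 0]], twist=[[0, 0, -0.3], [0, 0, -0.3]], gripper=[-1, -1])

```text
time: 9.0
tool_pos: [0.4735, -0.2462, 0.3478]
ee_rot: [3.13, 0.002, 1.259]
wrist_force: [-0.2, 1.1, 16.6]
width: 0.0516
finger_force: 30.0
```

```bash
python3 o.py
```

```text
time 9.0
tool_pos [ 0.4735 -0.2462  0.3478]
ee_rot [3.1301e+00 2.2000e-03 1.2590e+00]
wrist_force [-0.2312  1.076  16.5667]
wrist_torque [0.1395 0.034  0.0025]
width 0.0516
q6 -0.274
```

Call:
play_rows(translation=[[0, 0, 0], [0, 0, 0]], twist=[[0, 0, -0.3], [0, 0, -0.3]], gripper=[-1, -1])

```text
time: 9.2
tool_pos: [0.4735, -0.2462, 0.3478]
ee_rot: [3.13, 0.003, 1.319]
wrist_force: [-0.4, 1.5, 17.7]
width: 0.052
finger_force: 30.0
```

```bash
python3 o.py
```

```text
time 9.2
tool_pos [ 0.4735 -0.2462  0.3478]
ee_rot [3.1301e+00 2.9000e-03 1.3191e+00]
wrist_force [-0.4348  1.5438 17.6732]
wrist_torque [ 0.1396 -0.0293 -0.0734]
width 0.052
q6 -0.334
```

Call:
play_rows(translation=[[0, 0, 0], [0, 0, 0], [0, 0, 0]], twist=[[0, 0, -0.2], [0, 0, -0.2], [0, 0, -0.2]], gripper=[-1, -1, -1])

```text
time: 9.5
tool_pos: [0.4736, -0.2462, 0.3478]
ee_rot: [3.13, 0.004, 1.379]
wrist_force: [0.5, 0.9, 17.7]
width: 0.0516
finger_force: 30.0
```

```bash
python3 o.py
```

```text
time 9.5
tool_pos [ 0.4736 -0.2462  0.3478]
ee_rot [3.1303 0.0035 1.3787]
wrist_force [ 0.4936  0.9024 17.6951]
wrist_torque [ 0.1378 -0.0333 -0.0976]
width 0.0516
q6 -0.394
```

Call:
play_rows(translation=[[0, 0, 0], [0, 0, 0], [0, 0, 0]], twist=[[0, 0, -0.2], [0, 0, -0.2], [0, 0, -0.2]], gripper=[-1, -1, -1])

```text
time: 9.8
tool_pos: [0.4736, -0.2462, 0.3478]
ee_rot: [3.131, 0.004, 1.439]
wrist_force: [-0.2, 0.8, 17.2]
width: 0.0521
finger_force: 30.0
```

```bash
python3 o.py
```

```text
time 9.8
tool_pos [ 0.4736 -0.2462  0.3478]
ee_rot [3.1305 0.0042 1.4387]
wrist_force [-0.224   0.7704 17.236 ]
wrist_torque [ 0.087  -0.0584 -0.0158]
width 0.0521
q6 -0.454
```

Call:
play_rows(translation=[[0, 0, 0], [0, 0, 0], [0, 0, 0]], twist=[[0, 0, -0.2], [0, 0, -0.2], [0, 0, -0.2]], gripper=[-1, -1, -1])

```text
time: 10.1
tool_pos: [0.4736, -0.2462, 0.3478]
ee_rot: [3.131, 0.005, 1.499]
wrist_force: [0.6, 1.0, 16.8]
width: 0.0517
finger_force: 30.0
```

```bash
python3 o.py
```

```text
time 10.1
tool_pos [ 0.4736 -0.2462  0.3478]
ee_rot [3.1307 0.0049 1.4987]
wrist_force [ 0.6288  1.0071 16.7538]
wrist_torque [ 0.1945 -0.0759 -0.1545]
width 0.0517
q6 -0.514
```

Call:
play_rows(translation=[[0, 0, 0], [0, 0, 0]], twist=[[0, 0, -0.2], [0, 0, -0.2]], gripper=[-1, -1])

```text
time: 10.3
tool_pos: [0.4736, -0.2462, 0.3478]
ee_rot: [3.131, 0.005, 1.539]
wrist_force: [-0.6, 0.8, 17.1]
width: 0.0517
finger_force: 30.0
```

```bash
python3 o.py
```

```text
time 10.3
tool_pos [ 0.4736 -0.2462  0.3478]
ee_rot [3.1308 0.0053 1.5387]
wrist_force [-0.6293  0.7531 17.0796]
wrist_torque [ 0.1475 -0.0298 -0.0434]
width 0.0517
q6 -0.554
```

Call:
play_rows(translation=[[0, 0, 0], [0, 0, 0], [0, 0, 0]], twist=[[0, 0, -0.2], [0, 0, -0.2], [0, 0, -0.1]], gripper=[-1, -1, -1])

```text
time: 10.6
tool_pos: [0.4735, -0.2462, 0.3478]
ee_rot: [3.132, 0.006, 1.588]
wrist_force: [0.2, 1.4, 16.9]
width: 0.0517
finger_force: 30.0
```

```bash
python3 o.py
```

```text
time 10.6
tool_pos [ 0.4735 -0.2462  0.3478]
ee_rot [3.1316 0.0058 1.5883]
wrist_force [ 0.1618  1.3739 16.882 ]
wrist_torque [ 0.1992  0.097  -0.0993]
width 0.0517
q6 -0.603
```

Call:
play_rows(translation=[[0, 0, 0], [0, 0, 0], [0, 0, 0]], twist=[[0, 0, -0.2], [0, 0, -0.1], [0, 0, 0]], gripper=[-1, -1, -1])

```text
time: 10.9
tool_pos: [0.4733, -0.2463, 0.3478]
ee_rot: [3.132, 0.006, 1.618]
wrist_force: [-1.3, -0.4, 18.4]
width: 0.0515
finger_force: 30.0
```

```bash
python3 o.py
```

```text
time 10.9
tool_pos [ 0.4733 -0.2463  0.3478]
ee_rot [3.1325 0.0062 1.6175]
wrist_force [-1.3449 -0.3624 18.3842]
wrist_torque [ 0.1368  0.2051 -0.1797]
width 0.0515
q6 -0.633
```

Call:
play_rows(translation=[[0, 0, 0], [0, 0, 0], [0, 0, 0]], twist=[[0, 0, -0.1], [0, 0, -0.1], [0, 0, 0]], gripper=[-1, -1, -1])

```text
time: 11.2
tool_pos: [0.4732, -0.2463, 0.3478]
ee_rot: [3.133, 0.006, 1.637]
wrist_force: [-1.7, 0.6, 18.7]
width: 0.0519
finger_force: 30.0
```

```bash
python3 o.py
```

```text
time 11.2
tool_pos [ 0.4732 -0.2463  0.3478]
ee_rot [3.1329 0.0064 1.6371]
wrist_force [-1.6662  0.5911 18.6695]
wrist_torque [ 0.1401  0.2892 -0.2852]
width 0.0519
q6 -0.653
```

Call:
play_rows(translation=[[0, 0, -0.05], [0, 0, -0.05], [0, 0, -0.05], [0, 0, -0.05], [0, 0, 0]], twist=[[0, 0, 0], [0, 0, 0], [0, 0, 0], [0, 0, 0], [0, 0, 0]], gripper=[-1, -1, -1, -1, -1])

```text
time: 11.7
tool_pos: [0.4735, -0.2465, 0.3521]
ee_rot: [3.135, 0.005, 1.637]
wrist_force: [4.9, -1.7, 7.2]
width: 0.0518
finger_force: 30.0
```

```bash
python3 o.py
```

```text
time 11.7
tool_pos [ 0.4735 -0.2465  0.3521]
ee_rot [3.1352 0.0046 1.6372]
wrist_force [ 4.8761 -1.7088  7.1565]
wrist_torque [-0.4946 -0.7309 -0.2241]
width 0.0518
q6 -0.653
```

Call:
play_rows(translation=[[0, 0, -0.05], [0, 0, -0.05], [0, 0, -0.05], [0, 0, 0]], twist=[[0, 0, 0], [0, 0, 0], [0, 0, 0], [0, 0, 0]], gripper=[-1, -1, -1, -1])

```text
time: 12.1
tool_pos: [0.4734, -0.2462, 0.3563]
ee_rot: [3.137, 0.002, 1.637]
wrist_force: [5.8, -2.6, 1.4]
width: 0.0518
finger_force: 30.0
```

```bash
python3 o.py
```

```text
time 12.1
tool_pos [ 0.4734 -0.2462  0.3563]
ee_rot [3.1373e+00 1.9000e-03 1.6374e+00]
wrist_force [ 5.8094 -2.556   1.3659]
wrist_torque [-0.3489 -1.0221 -0.1948]
width 0.0518
q6 -0.653
```

Call:
play_rows(translation=[[0, 0, -0.05], [0, 0, -0.05], [0, 0, 0]], twist=[[0, 0, 0], [0, 0, 0], [0, 0, 0]], gripper=[-1, -1, -1])

```text
time: 12.4
tool_pos: [0.4735, -0.2462, 0.3587]
ee_rot: [3.138, 0.001, 1.638]
wrist_force: [6.0, -3.2, -2.8]
width: 0.052
finger_force: 30.0
```

```bash
python3 o.py
```

```text
time 12.4
tool_pos [ 0.4735 -0.2462  0.3587]
ee_rot [3.1383e+00 1.0000e-03 1.6375e+00]
wrist_force [ 6.0017 -3.2308 -2.8015]
wrist_torque [-0.5695 -1.3286 -0.2342]
width 0.052
q6 -0.653
```

Call:
play_rows(translation=[[-0.017, 0.03, 0], [0, 0, -0.03], [0, 0, -0.03], [0, 0, 0]], twist=[[0, 0, 0], [0, 0, 0], [0, 0, 0], [0, 0, 0]], gripper=[-1, -1, -1, -1])

```text
time: 12.8
tool_pos: [0.4742, -0.2465, 0.36]
ee_rot: [-3.141, -0.001, 1.638]
wrist_force: [4.8, -2.7, -7.1]
width: 0.0515
finger_force: 30.0
```

```bash
python3 o.py
```

```text
time 12.8
tool_pos [ 0.4742 -0.2465  0.36  ]
ee_rot [-3.1415e+00 -1.0000e-03  1.6376e+00]
wrist_force [ 4.7812 -2.6749 -7.1232]
wrist_torque [-0.5819 -1.1624 -0.2026]
width 0.0515
q6 -0.653
```

Call:
play_rows(translation=[[0, 0, 0.06], [0, 0, 0.06], [0, 0, 0.06], [0, 0, 0.06], [0, 0, 0.06], [0, 0, 0.06], [0, 0, 0.06], [0, 0, 0]], twist=[[0, 0, 0], [0, 0, 0], [0, 0, 0], [0, 0, 0], [0, 0, 0], [0, 0, 0], [0, 0, 0], [0, 0, 0]], gripper=[-1, -1, -1, -1, -1, -1, -1, -1])

```text
time: 13.6
tool_pos: [0.4736, -0.2461, 0.3494]
ee_rot: [3.138, 0.002, 1.638]
wrist_force: [-2.0, 1.5, 13.0]
width: 0.0514
finger_force: 30.0
```

```bash
python3 o.py
```

```text
time 13.6
tool_pos [ 0.4736 -0.2461  0.3494]
ee_rot [3.1381e+00 2.1000e-03 1.6379e+00]
wrist_force [-2.0071  1.4849 13.0387]
wrist_torque [ 0.2865  0.0514 -0.2455]
width 0.0514
q6 -0.653
```

Call:
play_rows(translation=[[0, 0, 0.03], [0, 0, 0.03], [0, 0, 0], [0, 0, 0]], twist=[[0, 0, 0], [0, 0, 0], [0, 0, 0], [0, 0, 0]], gripper=[-1, -1, -1, -1])

```text
time: 14.0
tool_pos: [0.4736, -0.2461, 0.348]
ee_rot: [3.138, 0.003, 1.638]
wrist_force: [-2.5, 1.8, 15.6]
width: 0.0514
finger_force: 30.0
```

```bash
python3 o.py
```

```text
time 14.0
tool_pos [ 0.4736 -0.2461  0.348 ]
ee_rot [3.1376e+00 2.5000e-03 1.6379e+00]
wrist_force [-2.4674  1.8281 15.6446]
wrist_torque [ 0.4025  0.2454 -0.2185]
width 0.0514
q6 -0.653
```

Call:
play_rows(translation=[[0, 0, 0.018], [0, 0, 0], [0, 0, 0], [0, 0, 0]], twist=[[0, 0, 0], [0, 0, -0.1], [0, 0, -0.1], [0, 0, 0]], gripper=[-1, -1, -1, -1])

```text
time: 14.4
tool_pos: [0.4736, -0.2461, 0.3479]
ee_rot: [3.137, 0.003, 1.657]
wrist_force: [-1.9, 3.5, 18.0]
width: 0.052
finger_force: 30.0
```

```bash
python3 o.py;python3 o.py|grep torq
```

```text
time 14.4
tool_pos [ 0.4736 -0.2461  0.3479]
ee_rot [3.1371e+00 2.9000e-03 1.6573e+00]
wrist_force [-1.9356  3.5257 17.9502]
wrist_torque [ 0.46    0.4629 -0.443 ]
width 0.052
q6 -0.672
wrist_torque [ 0.46    0.4629 -0.443 ]
```

Call:
play_rows(translation=[[0.01, -0.005, 0], [0, 0, 0], [0, 0, 0]], twist=[[0, 0, 0.2], [0, 0, 0.15], [0, 0, 0]], gripper=[-1, -1, -1])

```text
time: 14.7
tool_pos: [0.4735, -0.2459, 0.3478]
ee_rot: [3.137, 0.004, 1.623]
wrist_force: [-2.4, 1.5, 17.8]
width: 0.0521
finger_force: 30.0
```

```bash
python3 o.py
```

```text
time 14.7
tool_pos [ 0.4735 -0.2459  0.3478]
ee_rot [3.1366 0.0038 1.6231]
wrist_force [-2.3559  1.5344 17.7699]
wrist_torque [ 0.323   0.234  -0.0331]
width 0.0521
q6 -0.638
```

Torque is relieved to about 0.03 Nm, so the wall is confirmed. Now I lift, watching the forces.

Call:
play_rows(translation=[[0, 0, -0.07], [0, 0, -0.07], [0, 0, -0.07], [0, 0, -0.07], [0, 0, -0.07], [0, 0, 0]], twist=[[0, 0, 0], [0, 0, 0], [0, 0, 0], [0, 0, 0], [0, 0, 0], [0, 0, 0]], gripper=[-1, -1, -1, -1, -1, -1])

```text
time: 15.3
tool_pos: [0.4738, -0.2462, 0.357]
ee_rot: [3.14, 0.001, 1.623]
wrist_force: [4.5, -2.5, 4.7]
width: 0.0517
finger_force: 30.0
```

```bash
python3 o.py
```

```text
time 15.3
tool_pos [ 0.4738 -0.2462  0.357 ]
ee_rot [3.1396e+00 1.3000e-03 1.6229e+00]
wrist_force [ 4.4668 -2.5119  4.6907]
wrist_torque [-0.3361 -0.8295 -0.097 ]
width 0.0517
q6 -0.638
```

Call:
play_rows(translation=[[-0.016, 0.026, 0], [0, 0, -0.03], [0, 0, -0.03], [0, 0, 0]], twist=[[0, 0, 0], [0, 0, 0], [0, 0, 0], [0, 0, 0]], gripper=[-1, -1, -1, -1])

```text
time: 15.7
tool_pos: [0.4745, -0.2466, 0.3576]
ee_rot: [-3.14, -0.001, 1.623]
wrist_force: [2.7, -1.3, -0.8]
width: 0.0516
finger_force: 30.0
```

```bash
python3 o.py
```

```text
time 15.7
tool_pos [ 0.4745 -0.2466  0.3576]
ee_rot [-3.1403e+00 -1.0000e-03  1.6228e+00]
wrist_force [ 2.6622 -1.2907 -0.7524]
wrist_torque [-0.2441 -0.6807 -0.0544]
width 0.0516
q6 -0.637
```

Call:
play_rows(translation=[[0, 0, -0.025], [0, 0, -0.025], [0, 0, 0]], twist=[[0, 0, 0], [0, 0, 0], [0, 0, 0]], gripper=[-1, -1, -1])

```text
time: 16.0
tool_pos: [0.4745, -0.2466, 0.3597]
ee_rot: [-3.14, -0.001, 1.623]
wrist_force: [3.2, -1.6, -3.4]
width: 0.0519
finger_force: 30.0
```

```bash
python3 o.py
```

```text
time 16.0
tool_pos [ 0.4745 -0.2466  0.3597]
ee_rot [-3.1402e+00 -1.0000e-03  1.6228e+00]
wrist_force [ 3.1834 -1.5621 -3.4034]
wrist_torque [-0.3039 -0.7488 -0.1407]
width 0.0519
q6 -0.637
```

Call:
play_rows(translation=[[-0.01, 0.02, -0.025], [0, 0, -0.025], [0, 0, 0]], twist=[[0, 0, 0], [0, 0, 0], [0, 0, 0]], gripper=[-1, -1, -1])

```text
time: 16.3
tool_pos: [0.4749, -0.2468, 0.362]
ee_rot: [-3.139, -0.002, 1.623]
wrist_force: [-0.2, -0.4, -2.6]
width: 0.0516
finger_force: 30.0
```

```bash
python3 o.py
```

```text
time 16.3
tool_pos [ 0.4749 -0.2468  0.362 ]
ee_rot [-3.1389e+00 -1.7000e-03  1.6228e+00]
wrist_force [-0.1666 -0.4256 -2.6133]
wrist_torque [ 0.0103 -0.0911 -0.1038]
width 0.0516
q6 -0.637
```

Call:
play_rows(translation=[[0, 0, -0.05], [0, 0, -0.05], [0, 0, -0.05], [0, 0, -0.05], [0, 0, 0]], twist=[[0, 0, 0], [0, 0, 0], [0, 0, 0], [0, 0, 0], [0, 0, 0]], gripper=[-1, -1, -1, -1, -1])

```text
time: 16.8
tool_pos: [0.4755, -0.2471, 0.3717]
ee_rot: [3.14, 0.001, 1.623]
wrist_force: [0.4, -0.3, -0.1]
width: 0.0519
finger_force: 30.0
```

```bash
python3 o.py
```

```text
time 16.8
tool_pos [ 0.4755 -0.2471  0.3717]
ee_rot [3.1400e+00 1.2000e-03 1.6229e+00]
wrist_force [ 0.3978 -0.3323 -0.0969]
wrist_torque [-0.0344 -0.0894  0.0091]
width 0.0519
q6 -0.637
```

Free. Lifting on.

Call:
play_rows(translation=[[0, 0, -0.15], [0, 0, -0.25], [0, 0, -0.25], [0, 0, -0.3], [0, 0, -0.3], [0, 0, -0.3], [0, 0, -0.2], [0, 0, 0]], twist=[[0, 0, 0], [0, 0, 0], [0, 0, 0], [0, 0, 0], [0, 0, 0], [0, 0, 0], [0, 0, 0], [0, 0, 0]], gripper=[-1, -1, -1, -1, -1, -1, -1, -1])

```text
time: 17.6
tool_pos: [0.4755, -0.2471, 0.4425]
ee_rot: [3.139, 0.002, 1.623]
wrist_force: [0.5, -0.8, 0.3]
width: 0.0521
finger_force: 30.0
```

```bash
python3 - <<'E'
from h import *
h=np.zeros((400,800,3),np.uint8)
a=robot.snapshot("top")[:,:,::-1];b=robot.snapshot("side")[:,:,::-1]
h[:,:400]=cv2.resize(a[187:287,352:452],(400,400));h[:,400:]=cv2.resize(b[90:210,284:404],(400,400))
cv2.imwrite("pics/g2.png",h)
p=np.array([robot.get_obs()["tool_pos"]])
print(p)
for y in (.2397,.2588): print("tray tgt",proj("top",[.4627,y,.0025]))
E
python3 o.py
```

```text
[[ 0.47538583 -0.24701469  0.44049431]]
tray tgt [[204.91575237 241.54847906]]
tray tgt [[197.97074982 241.42199836]]
time 17.7
tool_pos [ 0.4754 -0.247   0.4405]
ee_rot [-3.1415  0.      1.6228]
wrist_force [-0.3114  0.2476 -0.8988]
wrist_torque [-0.0442 -0.087  -0.0093]
width 0.0522
q6 -0.637
```

View pics/g2.png

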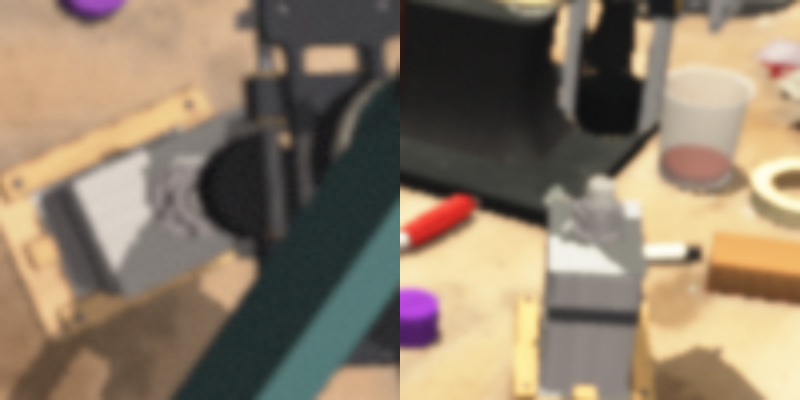

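Both views show the bare neck on the can and the black cap upright between the fingers. Now I carry it to the tray.

Call:
play_rows(translation=[[0.3, 0.02, 0], [0.6, 0.02, 0], [0.9, 0.02, 0], [0.9, 0.02, 0], [0.9, 0.02, 0], [0.9, 0.02, 0], [0.9, 0.02, 0], [0.9, 0.02, 0]], twist=[[0, 0, 0], [0, 0, 0], [0, 0, 0], [0, 0, 0], [0, 0, 0], [0, 0, 0], [0, 0, 0], [0, 0, 0]], gripper=[-1, -1, -1, -1, -1, -1, -1, -1])

```text
time: 18.5
tool_pos: [0.4679, 0.0071, 0.4398]
ee_rot: [-3.14, -0.001, 1.623]
wrist_force: [0.5, -0.3, -0.5]
width: 0.0518
finger_force: 30.0
```

Call:
play_rows(translation=[[0.9, 0.02, 0], [0.9, 0.02, 0], [0.9, 0.02, 0], [0.9, 0.02, 0], [0.9, 0.02, 0], [0.7, 0.02, 0], [0.4, 0.02, 0], [0.27, 0.02, 0]], twist=[[0, 0, 0], [0, 0, 0], [0, 0, 0], [0, 0, 0], [0, 0, 0], [0, 0, 0], [0, 0, 0], [0, 0, 0]], gripper=[-1, -1, -1, -1, -1, -1, -1, -1])

```text
time: 19.3
tool_pos: [0.4624, 0.2411, 0.4399]
ee_rot: [-3.14, 0.001, 1.624]
wrist_force: [-0.4, -0.1, -0.5]
width: 0.052
finger_force: 30.0
```

```bash
python3 o.py
```

```text
time 19.3
tool_pos [0.4624 0.2411 0.4399]
ee_rot [-3.1403e+00  7.0000e-04  1.6243e+00]
wrist_force [-0.4484 -0.0806 -0.4634]
wrist_torque [-0.0781 -0.078   0.0095]
width 0.052
q6 0.318
```

Call:
play_rows(translation=[[0, 0, 0.4], [0, 0, 0.8], [0, 0, 0.8], [0, 0, 0.8], [0, 0, 0.8], [0, 0, 0.7], [0, 0, 0.5], [0, 0, 0.3]], twist=[[0, 0, 0], [0, 0, 0], [0, 0, 0], [0, 0, 0], [0, 0, 0], [0, 0, 0], [0, 0, 0], [0, 0, 0]], gripper=[-1, -1, -1, -1, -1, -1, -1, -1])

```text
time: 20.1
tool_pos: [0.4623, 0.2389, 0.2342]
ee_rot: [-3.138, 0.002, 1.622]
wrist_force: [0.5, -1.0, -1.0]
width: 0.0515
finger_force: 30.0
```

Call:
play_rows(translation=[[0, 0, 0.1], [0, 0, 0.1], [0, 0, 0.05], [0, 0, 0]], twist=[[0, 0, 0], [0, 0, 0], [0, 0, 0], [0, 0, 0]], gripper=[-1, -1, -1, -1])

```text
time: 20.5
tool_pos: [0.4632, 0.2399, 0.2273]
ee_rot: [3.14, -0.0, 1.623]
wrist_force: [-0.4, -0.3, -1.2]
width: 0.0521
finger_force: 30.0
```

```bash
python3 o.py
python3 - <<'E'
from h import *
h=np.zeros((400,800,3),np.uint8)
a=robot.snapshot("top")[:,:,::-1];b=robot.snapshot("side")[:,:,::-1]
h[:,:400]=cv2.resize(a[190:290,150:250],(400,400));h[:,400:]=cv2.resize(b[250:390,170:310],(400,400))
cv2.imwrite("pics/g3.png",h)
E
```

```text
time 20.5
tool_pos [0.4632 0.2399 0.2273]
ee_rot [ 3.1401e+00 -3.0000e-04  1.6227e+00]
wrist_force [-0.3578 -0.2503 -1.2073]
wrist_torque [ 0.0016 -0.0597  0.021 ]
width 0.0521
q6 0.317
```

View pics/g3.png

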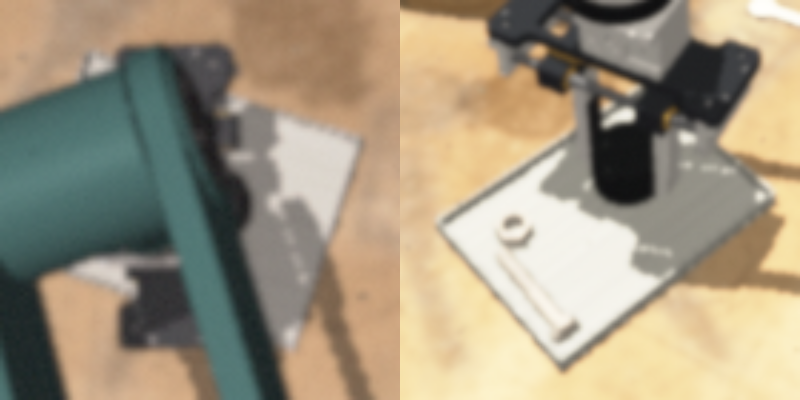

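The cap hangs upright above the right-hand, empty part of the tray, well away from the nut and bolt. Lowering slowly.

Call:
play_rows(translation=[[0, 0, 0.1], [0, 0, 0.1], [0, 0, 0.1], [0, 0, 0.1], [0, 0, 0.08], [0, 0, 0.03], [0, 0, 0], [0, 0, 0]], twist=[[0, 0, 0], [0, 0, 0], [0, 0, 0], [0, 0, 0], [0, 0, 0], [0, 0, 0], [0, 0, 0], [0, 0, 0]], gripper=[-1, -1, -1, -1, -1, -1, -1, -1])

```text
time: 21.4
tool_pos: [0.4629, 0.2398, 0.2062]
ee_rot: [3.141, 0.0, 1.623]
wrist_force: [-0.7, -0.3, -0.6]
width: 0.0517
finger_force: 30.0
```

Call:
play_rows(translation=[[0, 0, 0.025], [0, 0, 0.025], [0, 0, 0]], twist=[[0, 0, 0], [0, 0, 0], [0, 0, 0]], gripper=[-1, -1, -1])

```text
time: 21.7
tool_pos: [0.4628, 0.2398, 0.204]
ee_rot: [-3.141, 0.0, 1.623]
wrist_force: [1.1, -0.6, -1.1]
width: 0.0516
finger_force: 30.0
```

Call:
play_rows(translation=[[0, 0, 0.02], [0, 0, 0.02], [0, 0, 0]], twist=[[0, 0, 0], [0, 0, 0], [0, 0, 0]], gripper=[-1, -1, -1])

```text
time: 22.0
tool_pos: [0.4629, 0.2398, 0.2031]
ee_rot: [3.141, -0.0, 1.623]
wrist_force: [-1.2, -0.6, 4.0]
width: 0.0517
finger_force: 30.0
```

Contact. Unload slightly and open.

Call:
play_rows(translation=[[0, 0, -0.02], [0, 0, 0], [0, 0, 0], [0, 0, 0], [0, 0, 0], [0, 0, 0]], twist=[[0, 0, 0], [0, 0, 0], [0, 0, 0], [0, 0, 0], [0, 0, 0], [0, 0, 0]], gripper=[-1, 0.2, 0.3, 0.5, 0.6, 0.6])

```text
time: 22.6
tool_pos: [0.4629, 0.2398, 0.2033]
ee_rot: [-3.142, 0.0, 1.623]
wrist_force: [0.1, -0.5, -0.2]
width: 0.0747
finger_force: 0.0
```

Call:
play_rows(translation=[[0, 0, -0.1], [0, 0, -0.2], [0, 0, -0.3], [0, 0, -0.5], [0, 0, -0.8], [0, 0, -0.8], [0, 0, -0.5], [0, 0, 0]], twist=[[0, 0, 0], [0, 0, 0], [0, 0, 0], [0, 0, 0], [0, 0, 0], [0, 0, 0], [0, 0, 0], [0, 0, 0]], gripper=[0.6, 0.6, 0.6, 0.6, 0.6, 0.6, 0.6, 0.6])

```text
time: 23.4
tool_pos: [0.4636, 0.2401, 0.3367]
ee_rot: [3.132, -0.003, 1.623]
wrist_force: [0.7, 1.0, -0.4]
width: 0.0752
finger_force: 0.0
```

```bash
python3 o.py
python3 - <<'E'
from h import *
h=np.zeros((400,800,3),np.uint8)
a=robot.snapshot("top")[:,:,::-1];b=robot.snapshot("side")[:,:,::-1]
h[:,:400]=cv2.resize(a[190:290,150:250],(400,400));h[:,400:]=cv2.resize(b[250:390,170:310],(400,400))
cv2.imwrite("pics/g4.png",h)
print(robot.spot_point("cap_center","side"))
E
```

```text
time 23.4
tool_pos [0.4636 0.2401 0.3367]
ee_rot [ 3.1323e+00 -3.0000e-03  1.6228e+00]
wrist_force [ 0.6998  1.0157 -0.3703]
wrist_torque [-0.0265 -0.0855  0.0577]
width 0.0752
q6 0.317
[{'centre': [0.4272, -0.069, 0.012], 'score': 0.96}, {'centre': [0.4605, 0.2432, 0.0187], 'score': 0.77}, {'centre': [0.634, -0.2235, 0.0186], 'score': 0.58}, {'centre': [0.5112, -0.0605, 0.0203], 'score': 0.54}]
```

View pics/g4.png

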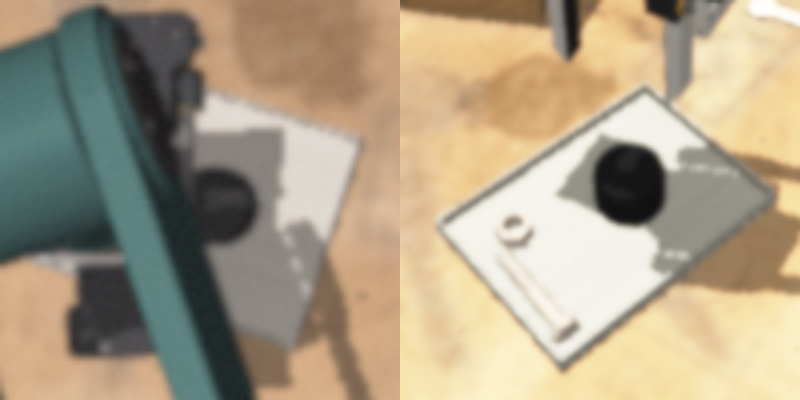

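The cap stands upright on the tray floor at (0.461, 0.243). It is released, the nut and bolt are untouched, and the gripper is clear of everything.

```bash
python3 -c "
from bench import robot
print(robot.close_job())"
```

```text
the job is handed in; nothing more can be done
None
```

The cap came off after about a 70° turn to its end stop, now stands upright and released on the tray floor clear of the nut and bolt, and the job is handed in (no verdict was returned).

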